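# Flip open the wide bearing case

### The job

A yo-yo lies in front of the wider of the two walnut bearing cases. First push it sideways along the counter, flat and without pinching or lifting it, until no part of it is in front of that case; then, with the fingertips and gently, without gripping it, push the wide case's lid up by its overhanging front lip and over past upright, so that it lies back on its stop and stays open by its own weight. Leave the narrow case shut and everything else on the counter where it is.

Things in the scene. Friction and masses are not known exactly. Their poses are not given: they have to be found in the camera images.
- wide_case: The wider walnut bearing case, fixed to the counter: open-topped box 90 deep (its x) by 130 wide (its y) by 60 high, walls 6 mm, holding bearings up to 24 mm above the counter. Origin: centre of its underside. Its x axis points from its front face (towards the robot) to its hinge side, y to its left, z up. May stand left or right of the narrow case.
- wide_case_lid (a joint): Hinge of the wide case's lid, rad: 0 shut, 1.57 upright, 2.0 lying back on its stop. The lid is a flat wooden board 108 long (x) by 130 wide by 6 thick, about 0.11 kg, that rests on the case's rim; the hinge line runs along the case's y on the far top edge (45 mm behind the case's centre, 60 mm above the counter). The hinge turns freely: the lid falls shut below upright and falls back to its stop beyond it.
- wide_case_lip (a point): Middle of the lower front edge of the wide case's lid, 108 mm from the hinge line; with the lid shut it is 60 mm above the counter and overhangs the case's front face by 18 mm, with free space beneath it. Its axes are the lid's: when shut the same as the case's.
- wide_case_hinge (a point): Middle of the wide case's hinge line, fixed to the case, 60 mm above the counter.
- yoyo_centre (a point): Centre of the loose matte black yo-yo, half-way up; it lies flat on its side, two discs 56 mm across with a narrow V groove between them half-way up, 40 mm high in all (full width from 4 to 13 and from 27 to 36 mm above the counter), about 70 g. z is its axle, upright. It starts with its rim 25 to 45 mm in front of the wide case's lip.
- narrow_case_lid (a joint): Hinge of the narrow case's lid, rad: 0 shut. Must stay shut.
- narrow_case: The narrower walnut bearing case, fixed: 90 deep, 80 wide, 60 high, the same kind of lid. Origin: centre of its underside.
- jar_centre (a point): Centre of a small glass jar, 42 mm across, 55 high, standing between the cases.
- wrench_centre (a point): Centre of the red plastic axle wrench lying behind the cases, about 106 mm long along its y, 26 wide, 8 thick.
- caliper_centre (a point): Middle of the steel caliper's beam, lying to the left, 200 mm long along its x, 12 thick.
- screwdriver_grip (a point): Handle of a screwdriver, 160 mm long along its x, lying to the right.
- dish_centre (a point): Centre of a small white dish of bearings, 76 mm across, 18 high, beyond the cases.
- yoyo: The same yo-yo; origin at the centre of its underside.
Things that resemble listed ones, but are neither listed nor needed, are in the scene too. Of the things that look like the yoyo, take the one that is farthest to the robot's right at the start.

How it is judged:
On the way, in this order (a step that is already met when the one before it is completed fails the run):
1. the yo-yo is out from in front of the wide case, flat and at rest, the lid still shut ((y of yoyo_centre in the frame of wide_case above 0.088 m or y of yoyo_centre in the frame of wide_case below -0.088 m) and height (world z) of yoyo_centre below 0.026 m and angle between yoyo_centre's own z axis and vertical below 0.15 rad and linear speed of yoyo below 0.03 m/s and value of joint wide_case_lid below 0.2 rad), for 0.2 s.
2. the lid goes past upright (value of joint wide_case_lid above 1.65 rad), for 0.1 s.
At the end, for the whole second after the job is handed in: The wide lid lies back on its stop (over 1.88 rad), at rest; the yo-yo lies flat on the counter, at rest, its centre more than 88 mm to either side of the wide case's middle line (5 mm of its rim may still overlap the case's width); the narrow lid is shut; no other thing has moved 25 mm (value of joint wide_case_lid above 1.88 rad and velocity of joint wide_case_lid between -0.1 and 0.1 rad/s and (y of yoyo_centre in the frame of wide_case above 0.088 m or y of yoyo_centre in the frame of wide_case below -0.088 m) and height (world z) of yoyo_centre below 0.026 m and angle between yoyo_centre's own z axis and vertical below 0.15 rad and linear speed of yoyo below 0.03 m/s and value of joint narrow_case_lid below 0.08 rad and distance of each of jar_centre, wrench_centre, caliper_centre, screwdriver_grip, dish_centre from where it was at the start of the episode below 0.025 m); the robot touches nothing.
It fails at once if the yo-yo is lifted or tipped over (height (world z) of yoyo_centre above 0.035 m or angle between yoyo_centre's own z axis and vertical above 0.5 rad).
It fails at once if the yo-yo is pinched or shoved with more than 15 N (contact force between the fingers and yoyo above 15 N).
It fails at once if the wide case or its lid is gripped or forced with more than 18 N (contact force between the fingers and wide_case above 18 N).
It fails at once if the narrow case's lid is opened (value of joint narrow_case_lid above 0.15 rad).
It fails at once if a bystander (jar, axle wrench, caliper, screwdriver or dish) is moved more than 25 mm (distance of any of jar_centre, wrench_centre, caliper_centre, screwdriver_grip, dish_centre from where it was at the start of the episode above 0.025 m).
It also fails if it takes over 54 s, if anything falls off the work surface, if the arm or the gripper's body presses on something with over 40 N, if the wrist force passes 120 N, or if a joint passes its speed limit or range.

### The arm

A 6-joint arm with a two-finger parallel gripper is mounted at the origin on the work surface. World frame = base frame: x ahead of the robot, y to its left, z up, the work surface at z = 0. Lengths are in m, angles in rad, forces in N, time in s.
With the tool pointing down it reaches from about 0.35 to 0.775 m from the base axis. Payload 7.3 kg.
Tool frame: the origin (TCP) lies at the very end of the fingers, on their centre line; the grasp point (between the pads) lies 19 mm behind it; x points along the fingers, y is the direction in which the jaws open and shut, and the axes are right-handed (so a half turn about x gives the same grasp; the last joint's range is limited). The gripper opens to 92 mm and grips with 3 to 60 N. Pads are 19 mm wide; open, the fingers measure 130 mm over their backs; the gripper's body (75 mm by 190 mm) begins 47 mm behind the grasp point.
Start: joints at [1.192, 0.342, 1.524, -0, 1.275, -0.146], TCP at [0.121, 0.511, 0.227] pointing down, gripper open.
Joint ranges: [-2.53, 2.53], [-0.77, 2.02], [0.04, 2.7], [-1, 4.14], [0.28, 2.66], [-3.11, 3.11]. Speed limits (rad/s): [2.57, 2.57, 3.14, 3.14, 3.14, 3.14].

### API

Orientations are given as [roll, pitch, yaw] about the fixed x, y, z axes, in that order (R = Rz(yaw) Ry(pitch) Rx(roll)).
In Python, from cell import observe, vision, job gives the robot as it stands.
- The arm moves only by the tool send_rows, never from a script. Its argument "motion" is a list of rows, each an object with "hand": the opening, from -1 (shut) to 1 (fully open), so that 0 is half open; "slide": the shift along the tool's x, y, z in mm, a list of three; "spin": the turn about the tool's x in rad. In form: [{"hand": hand, "slide": [tx, ty, tz], "spin": spin}, ...]. A call has 1 to 8 rows; each row shifts and turns the pose as measured when the row begins, along the tool's axes as they then stand; what a row does not reach is not made up. A row lasts 1/10 s, in which the tool goes at most 50 mm and 8.59 degrees, less where a joint would pass 70% of its speed; a pose out of reach is approached as far as the arm can. A call with a gripper value outside its range is refused whole. The fingers move at their own pace and stop on an object; "grip_force" is the grip in N (left out, the last holds). Time passes only in rows, so rows that do not move let the fingers close. It gives the time, the measured TCP pose, the force and the opening at its end, in the units of the state.
- observe(): the state, without advancing time (a new reading comes with each control period).
- vision.read_camera(name): name is "scene" or "top"; returns a dict with "pixels" (420x560x3 uint8, blue, green, red), "range_z" (420x560 float32, m along the optical axis (not along the pixel's ray), 0 where there is no reading), "fx", "fy", "cx", "cy" (pixels), "world_from_camera" (4x4, takes a point from camera to world coordinates). Camera axes: x right, y down, z forward; pixel columns grow to the right and rows downward; lengths in m; the calibration is good to about 2 mm. A picture is of the moment at which its call begins.
- job.hand_in(): hands the job in, once; it reports no verdict.
Trained networks look in a picture, given as the dict that the camera call returned (one of the last four; its "shot" number tells which), for a name from the list of things; names that differ only in an ending like _2 or _b are one class to them, and where a whole thing is asked for, a point or a joint stands for the part that bears it (a point fixed in the world has none). Each returns a list of dicts, best first, with "conf" (0 to 1); they miss things now and then, are a little off and sometimes report something else, mostly with a low value. They report only what shows in the picture. A call takes as long as a camera call. They do not tell look-alikes from the thing itself.
- vision.search_frame(picture, thing): "uv" ([column, row] in pixels, amid what is visible of it).
- vision.cut_out(picture, thing): "mask" (420x560 bool, what is visible of it) and "uv" ([column, row] in pixels, amid what is visible of it).
The state is a dict: "time": time; "qpos": joint angles; "qvel": joint speeds; "joint_efforts": joint torques, N m; "tool_pos": TCP position; "tool_rot": TCP orientation; "contact_force": force on the tool from outside, world axes, zero at the start; "torque": the same for the moment, N m; "opening": finger opening in m.
Only numpy, scipy, OpenCV 4.12 (cv2) and the standard library are available. Lean on these libraries where they do the work, as an engineer would, in place of code of your own. Each camera call takes 0.05 s, during which the arm holds its last target.

## Working session

There is one attempt and no reset: what is moved stays moved. The work goes in short steps, Python scripts to look and compute and a tool call to move; the robot and the scene stay as the last step left them, time stands still between calls to the robot, and variables do not carry over. Pictures are saved under pics/ and viewed, and the job is handed in when it is done.

Besides the shell and the picture viewer there is one more tool, called as name(argument=value, ...), one argument or row to a line, values as JSON. send_rows: Moves the arm, as the interface text tells. Its arguments: {"type":"object","properties":{"motion":{"type":"array","items":{"type":"object","properties":{"hand":{"type":"number"},"slide":{"type":"array","items":{"type":"number"}},"spin":{"type":"number"}}}},"grip_force":{"type":"number"}},"required":["motion"]}

```bash
mkdir -p pics; ls; cat > h.py <<'E'
import numpy as np,cv2
from cell import observe, vision, job
def pts(p):
    z=p["range_z"];v,u=np.mgrid[0:420,0:560]
    X=np.stack([(u-p["cx"])/p["fx"]*z,(v-p["cy"])/p["fy"]*z,z,np.ones_like(z)],-1)
    W=X@np.array(p["world_from_camera"]).T
    W=W[...,:3]; W[z==0]=np.nan
    return W
E
python3 - <<'E'
from h import *
s=observe();print({k:np.round(v,3).tolist() for k,v in s.items()})
for n in("scene","top"):
    p=vision.read_camera(n);cv2.imwrite(f"pics/{n}0.png",p["pixels"]);W=pts(p);np.save(f"{n}0.npy",W)
    print(n,np.round(p["world_from_camera"],3).tolist(),p["fx"])
    for t in["wide_case","wide_case_lid","wide_case_lip","narrow_case","yoyo","jar_centre","wrench_centre","caliper_centre","screwdriver_grip","dish_centre"]:
        for r in vision.cut_out(p,t):
            m=r["mask"];q=W[m];print(t,round(r["conf"],2),np.round(r["uv"]),m.sum(),np.round(np.nanmedian(q,0),3),np.round(np.nanpercentile(q,2,axis=0),3),np.round(np.nanpercentile(q,98,axis=0),3))
E
```

```text
pics
{'time': 0.0, 'qpos': [1.192, 0.343, 1.525, -0.0, 1.275, -0.146], 'qvel': [-0.001, -0.0, -0.0, 0.001, 0.002, 0.001], 'joint_efforts': [0.002, -43.124, -24.422, 0.072, 0.056, -0.0], 'tool_pos': [0.121, 0.51, 0.226], 'tool_rot': [-1.707, 1.569, -1.939], 'contact_force': [0.604, -0.641, 0.038], 'torque': [0.057, -0.012, -0.037], 'opening': 0.092}
scene [[0.802, 0.337, -0.493, 1.16], [0.596, -0.416, 0.686, -0.859], [0.026, -0.844, -0.535, 0.745], [0.0, 0.0, 0.0, 1.0]] 482.8214691041804
wide_case 0.96 [268. 262.] 2939 [ 0.628 -0.153  0.062] [ 0.555 -0.204  0.001] [ 0.671 -0.073  0.066]
wide_case_lid 0.71 [267. 250.] 1590 [ 0.611 -0.136  0.064] [ 0.552 -0.199  0.06 ] [ 0.665 -0.067  0.066]
wide_case_lip 0.83 [266. 255.] 1587 [ 0.61  -0.136  0.064] [ 0.55  -0.199  0.06 ] [ 0.665 -0.069  0.067]
narrow_case 0.72 [342. 206.] 1271 [0.619 0.174 0.057] [ 0.555  0.155 -0.   ] [0.664 0.243 0.066]
yoyo 0.85 [244. 234.] 320 [ 0.495 -0.091  0.036] [ 0.469 -0.109  0.009] [ 0.519 -0.06   0.041]
yoyo 0.84 [226. 212.] 344 [ 0.374 -0.019  0.031] [ 0.345 -0.036 -0.001] [0.391 0.013 0.039]
jar_centre 0.
[... 1419 characters left out ...]
0.51 [308. 247.] 273 [ 0.484 -0.082  0.039] [ 0.46  -0.106  0.019] [ 0.509 -0.058  0.045]
wrench_centre 0.46 [319. 169.] 186 [ 0.742 -0.082  0.008] [ 0.731 -0.128  0.   ] [ 0.755 -0.029  0.014]
caliper_centre 0.89 [123. 193.] 560 [0.568 0.497 0.009] [ 0.499  0.475 -0.002] [0.687 0.526 0.016]
caliper_centre 0.42 [329. 211.] 1546 [ 0.6   -0.133  0.066] [ 0.545 -0.195  0.059] [ 0.658 -0.07   0.072]
screwdriver_grip 0.82 [452. 240.] 298 [ 0.565 -0.509  0.021] [ 0.521 -0.535 -0.001] [ 0.659 -0.469  0.029]
dish_centre 0.85 [262. 156.] 452 [0.755 0.09  0.008] [ 0.719  0.055 -0.002] [0.787 0.123 0.02 ]
dish_centre 0.16 [291. 204.] 139 [ 0.605 -0.007  0.054] [ 0.592 -0.022  0.024] [0.625 0.01  0.06 ]
```

View pics/top0.png

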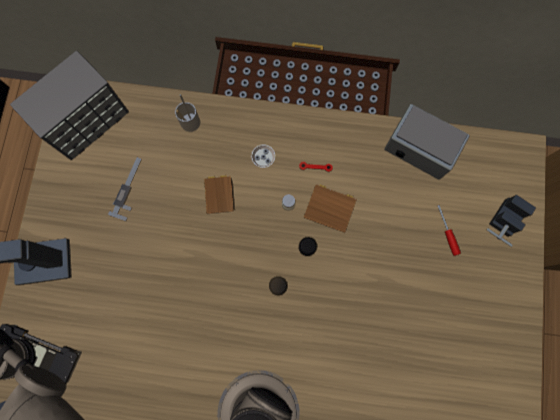

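View pics/scene0.png

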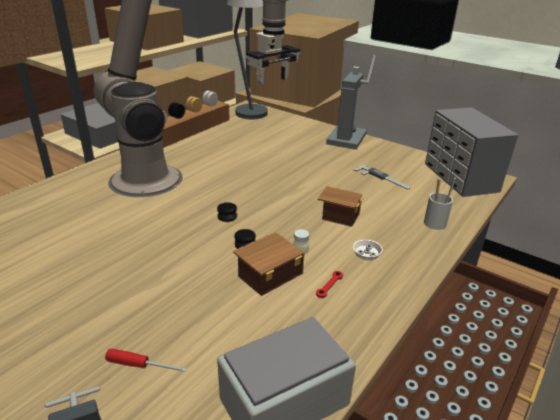

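```bash
python3 - <<'E'
from h import *
for n in("scene","top"):
    W=np.load(n+"0.npy")
    m=(W[...,2]>.055)&(W[...,2]<.08)&(W[...,0]>.5)&(W[...,0]<.7)&(W[...,1]<-.04)&(W[...,1]>-.25)
    q=W[m][:,:2].astype(np.float32);print(n,cv2.minAreaRect(q))
    m=(W[...,2]>.055)&(W[...,2]<.08)&(W[...,0]>.5)&(W[...,0]<.7)&(W[...,1]<.3)&(W[...,1]>.1)
    q=W[m][:,:2].astype(np.float32);print(n,cv2.minAreaRect(q))
    m=(W[...,2]>.03)&(W[...,2]<.05)&(W[...,0]>.43)&(W[...,0]<.53)&(W[...,1]<-.03)&(W[...,1]>-.13)
    q=W[m][:,:2].astype(np.float32);print(n,cv2.minEnclosingCircle(q),q.mean(0))
from scipy.spatial.transform import Rotation as R
s=observe();print(R.from_euler('xyz',s['tool_rot']).as_matrix().round(3))
E
```

```text
scene ((0.608634352684021, -0.13141055405139923), (0.13330236077308655, 0.11783364415168762), 76.5502700805664)
scene ((0.6070719957351685, 0.2020503282546997), (0.1134696826338768, 0.08675651997327805), 11.695172309875488)
scene ((0.49330854415893555, -0.08309312164783478), 0.029481222853064537) [ 0.49501672 -0.08509646]
top ((0.6042750477790833, -0.13308537006378174), (0.1299566924571991, 0.11419977992773056), 77.13294219970703)
top ((0.6014497876167297, 0.20107302069664001), (0.11325197666883469, 0.0803532749414444), 13.323457717895508)
top ((0.48552459478378296, -0.08222641795873642), 0.02803179994225502) [ 0.48496622 -0.08204418]
[[ 0.     0.231  0.973]
 [ 0.     0.973 -0.231]
 [-1.     0.     0.   ]]
```

The top view shows the wide lid at about (330,209) and the target yo-yo in front of it at (307,246). The decoy yo-yo is at (278,287), the jar at (288,201), and the narrow case at (219,195). The lid is about 130 mm wide and the case yaw is about -13°. The gap from yo-yo to lip is about 45 mm, which fits the task text.

My plan is to set the fingers partly open as a cradle and push the yo-yo left along the case's +y.

send_rows(
  motion=[
    {"hand": -0.2,"slide": [0,-17,43],"spin": 0},
    {"hand": -0.2,"slide": [0,-17,43],"spin": 0},
    {"hand": -0.2,"slide": [0,-17,43],"spin": 0},
    {"hand": -0.2,"slide": [0,-17,43],"spin": 0},
    {"hand": -0.2,"slide": [0,-17,43],"spin": 0},
    {"hand": -0.2,"slide": [0,-17,43],"spin": 0},
  ],
  grip_force=5,
)

```text
time: 1.7
tool_pos: [0.352, 0.3512, 0.2267]
tool_rot: [1.677, 1.568, 1.456]
contact_force: [-0.2, 0.7, -0.4]
opening: 0.0485
```

send_rows(
  motion=[
    {"hand": -0.2,"slide": [0,-42,22],"spin": 0},
    {"hand": -0.2,"slide": [0,-42,22],"spin": 0},
    {"hand": -0.2,"slide": [0,-42,22],"spin": 0},
    {"hand": -0.2,"slide": [0,-42,22],"spin": 0},
    {"hand": -0.2,"slide": [0,-42,22],"spin": 0},
    {"hand": -0.2,"slide": [0,-42,22],"spin": 0},
    {"hand": -0.2,"slide": [0,-42,22],"spin": 0},
    {"hand": -0.2,"slide": [0,-42,22],"spin": 0},
  ],
)

```text
time: 2.5
tool_pos: [0.456, -0.029, 0.2264]
tool_rot: [0.799, 1.563, 0.578]
contact_force: [0.2, -0.3, -0.2]
opening: 0.0366
```

send_rows(
  motion=[
    {"hand": -0.2,"slide": [0,-42,22],"spin": 0},
    {"hand": -0.2,"slide": [0,-42,22],"spin": 0},
    {"hand": -0.2,"slide": [0,-30,12],"spin": 0},
    {"hand": -0.2,"slide": [0,0,0],"spin": 0.145},
    {"hand": -0.2,"slide": [0,0,0],"spin": 0.145},
    {"hand": -0.2,"slide": [0,0,0],"spin": 0.145},
    {"hand": -0.2,"slide": [0,0,0],"spin": 0.145},
    {"hand": -0.2,"slide": [0,0,0],"spin": 0.145},
  ],
)

```text
time: 3.3
tool_pos: [0.4868, -0.1668, 0.2255]
tool_rot: [1.276, 1.562, 0.301]
contact_force: [0.1, -0.5, 0.6]
opening: 0.037
```

send_rows(
  motion=[
    {"hand": -0.2,"slide": [0,0,0],"spin": 0.145},
    {"hand": -0.2,"slide": [0,0,0],"spin": 0.145},
    {"hand": -0.2,"slide": [0,0,0],"spin": 0.145},
    {"hand": -0.2,"slide": [0,0,0],"spin": 0.145},
    {"hand": -0.2,"slide": [0,0,0],"spin": 0.145},
    {"hand": -0.2,"slide": [0,0,0],"spin": 0.12},
    {"hand": -0.2,"slide": [0,0,0],"spin": 0},
  ],
)

```text
time: 4.0
tool_pos: [0.4868, -0.167, 0.2255]
tool_rot: [2.146, 1.562, 0.294]
contact_force: [-0.0, 0.7, 0.7]
opening: 0.0368
```

```bash
cat >> h.py <<'E'
from scipy.spatial.transform import Rotation as R
C=np.array([.615,-.134]); YAW=np.deg2rad(-13.1)
ax=np.array([np.cos(YAW),np.sin(YAW)]); ay=np.array([-ax[1],ax[0]])
def tocase(p): d=np.array(p[:2])-C; return np.array([d@ax,d@ay])
def st():
    s=observe();M=R.from_euler('xyz',s['tool_rot']).as_matrix()
    print('t',round(s['time'],2),'tcp',np.round(s['tool_pos'],4),'case',np.round(tocase(s['tool_pos']),4),'F',np.round(s['contact_force'],2),'op',round(s['opening'],4));print(M.round(3).tolist())
    print('tool y angle vs case x deg',np.rad2deg(np.arctan2(M[1,1],M[0,1])-YAW).round(2))
    return s,M
E
python3 - <<'E'
from h import *
s,M=st();print(s['qpos'])
p=vision.read_camera("top");cv2.imwrite("pics/top1.png",p["pixels"]);W=pts(p)
for r in vision.cut_out(p,"yoyo"): print(r["conf"],r["uv"],tocase(np.nanmedian(W[r["mask"]],0)))
print(tocase([.487,-.0825]))
E
```

```text
t 4.0 tcp [ 0.4868 -0.167   0.2255] case [-0.1174 -0.0612] F [-0.03  0.65  0.66] op 0.0368
[[0.009, 0.961, -0.277], [0.003, -0.277, -0.961], [-1.0, 0.007, -0.005]]
tool y angle vs case x deg -2.98
[-0.4834195   0.31985953  1.56023425  0.00658618  1.2551489  -0.20476267]
0.66 [277.2, 285.2] [-0.27774362  0.06512436]
0.55 [263.5, 158.5] [0.08577674 0.25027098]
[-0.13634147  0.02114839]
```

send_rows(
  motion=[
    {"hand": -0.2,"slide": [0,-19,0],"spin": -0.05},
    {"hand": -0.2,"slide": [45,0,0],"spin": 0},
    {"hand": -0.2,"slide": [45,0,0],"spin": 0},
    {"hand": -0.2,"slide": [45,0,0],"spin": 0},
    {"hand": -0.2,"slide": [45,0,0],"spin": 0},
    {"hand": -0.2,"slide": [20,0,0],"spin": 0},
    {"hand": -0.2,"slide": [10,0,0],"spin": 0},
    {"hand": -0.2,"slide": [0,0,0],"spin": 0},
  ],
)

```text
time: 4.9
tool_pos: [0.4736, -0.1632, 0.0114]
tool_rot: [1.645, 1.553, -0.126]
contact_force: [-0.0, 0.6, 0.9]
opening: 0.0372
```

```bash
python3 - <<'E'
from h import *
s,M=st()
p=vision.read_camera("scene");cv2.imwrite("pics/scene1.png",p["pixels"][120:330,140:420].repeat(2,0).repeat(2,1))
E
```

```text
t 4.9 tcp [ 0.4736 -0.1632  0.0114] case [-0.1311 -0.0605] F [-0.02  0.56  0.94] op 0.0372
[[0.017, 0.98, -0.199], [-0.002, -0.199, -0.98], [-1.0, 0.017, -0.001]]
tool y angle vs case x deg 1.63
```

View pics/scene1.png

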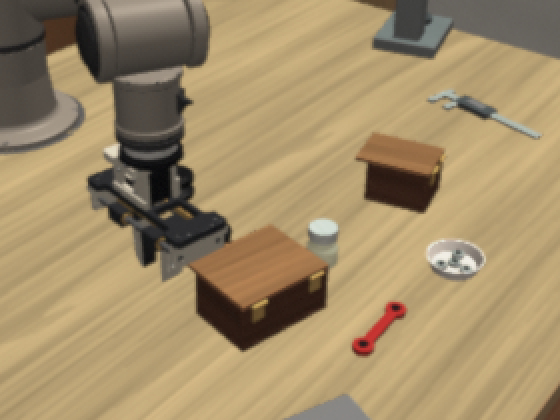

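send_rows(
  motion=[
    {"hand": -0.2,"slide": [0,-5,-15],"spin": 0},
    {"hand": -0.2,"slide": [0,0,-15],"spin": 0},
    {"hand": -0.2,"slide": [0,0,-10],"spin": 0},
    {"hand": -0.2,"slide": [0,0,-6],"spin": 0},
    {"hand": -0.2,"slide": [0,0,-6],"spin": 0},
    {"hand": -0.2,"slide": [0,0,-6],"spin": 0},
    {"hand": -0.2,"slide": [0,0,-6],"spin": 0},
  ],
)

```text
time: 5.65
tool_pos: [0.4856, -0.0963, 0.0185]
tool_rot: [1.516, 1.54, -0.254]
contact_force: [0.2, -0.4, -0.0]
opening: 0.0368
```

```bash
python3 - <<'E'
from h import *
s,M=st()
p=vision.read_camera("top");cv2.imwrite("pics/top2.png",p["pixels"][120:330,200:400].repeat(2,0).repeat(2,1));W=pts(p)
for r in vision.cut_out(p,"yoyo"): print(r["conf"],r["uv"],tocase(np.nanmedian(W[r["mask"]],0)))
E
```

```text
t 5.65 tcp [ 0.4856 -0.0963  0.0185] case [-0.1345  0.0074] F [ 0.18 -0.39 -0.01] op 0.0368
[[0.03, 0.98, -0.197], [-0.008, -0.197, -0.98], [-1.0, 0.031, 0.002]]
tool y angle vs case x deg 1.73
0.29 [332.4, 203.1] [ 0.00438426 -0.00472172]
```

View pics/top2.png

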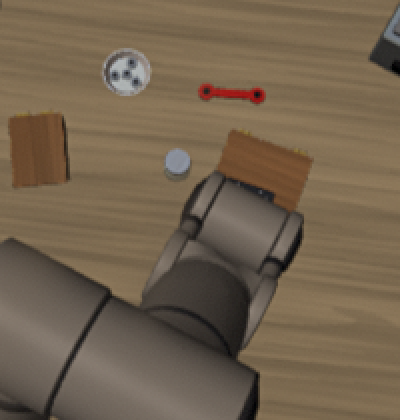

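send_rows(
  motion=[
    {"hand": -0.2,"slide": [4,0,-3],"spin": 0},
    {"hand": -0.2,"slide": [4,0,-5],"spin": 0},
    {"hand": -0.2,"slide": [2,0,-6],"spin": 0},
    {"hand": -0.2,"slide": [1,0,-6],"spin": 0},
  ],
)

```text
time: 6.15
tool_pos: [0.4902, -0.0766, 0.0063]
tool_rot: [1.504, 1.54, -0.267]
contact_force: [-0.9, -0.6, 1.0]
opening: 0.0368
```

```bash
python3 - <<'E'
from h import *
s,M=st()
p=vision.read_camera("scene");cv2.imwrite("pics/scene2.png",p["pixels"][120:330,140:420].repeat(2,0).repeat(2,1))
E
```

```text
t 6.15 tcp [ 0.4902 -0.0766  0.0063] case [-0.1346  0.0276] F [-0.95 -0.56  0.96] op 0.0368
[[0.03, 0.98, -0.198], [-0.008, -0.198, -0.98], [-1.0, 0.031, 0.002]]
tool y angle vs case x deg 1.66
```

View pics/scene2.png

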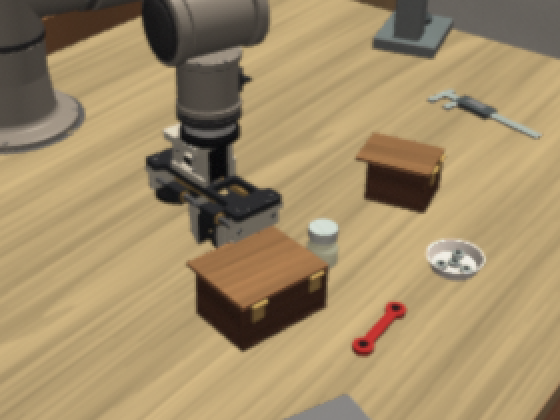

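send_rows(
  motion=[
    {"hand": -0.2,"slide": [-2,0,-7],"spin": 0},
    {"hand": -0.2,"slide": [0,0,-8],"spin": 0},
    {"hand": -0.2,"slide": [0,0,-8],"spin": 0},
    {"hand": -0.2,"slide": [0,0,-8],"spin": 0},
  ],
)

```text
time: 6.6
tool_pos: [0.4964, -0.0428, 0.008]
tool_rot: [1.524, 1.541, -0.247]
contact_force: [0.2, 0.5, -0.4]
opening: 0.0369
```

```bash
python3 - <<'E'
from h import *
s,M=st()
E
```

```text
t 6.6 tcp [ 0.4964 -0.0428  0.008 ] case [-0.1362  0.0619] F [ 0.18  0.52 -0.4 ] op 0.0369
[[0.028, 0.98, -0.199], [-0.007, -0.198, -0.98], [-1.0, 0.029, 0.001]]
tool y angle vs case x deg 1.65
```

send_rows(
  motion=[
    {"hand": -0.2,"slide": [0,0,-7],"spin": 0},
    {"hand": -0.2,"slide": [0,0,-5],"spin": 0},
    {"hand": -0.2,"slide": [0,0,-3],"spin": 0},
    {"hand": -0.2,"slide": [0,0,0],"spin": 0},
    {"hand": -0.2,"slide": [0,0,10],"spin": 0},
    {"hand": -0.2,"slide": [0,0,30],"spin": 0},
    {"hand": -0.2,"slide": [0,-25,30],"spin": 0},
    {"hand": -0.2,"slide": [-20,-25,30],"spin": 0},
  ],
)

```text
time: 7.4
tool_pos: [0.4311, -0.1159, 0.0257]
tool_rot: [1.53, 1.54, -0.232]
contact_force: [-0.0, 0.0, 0.5]
opening: 0.0369
```

send_rows(
  motion=[
    {"hand": -1,"slide": [-45,0,0],"spin": -0.145},
    {"hand": -1,"slide": [-45,0,0],"spin": -0.145},
    {"hand": -1,"slide": [-45,0,0],"spin": -0.145},
    {"hand": -1,"slide": [0,0,0],"spin": -0.145},
    {"hand": -1,"slide": [0,0,0],"spin": -0.145},
    {"hand": -1,"slide": [0,0,0],"spin": -0.145},
    {"hand": -1,"slide": [0,0,0],"spin": -0.145},
    {"hand": -1,"slide": [0,0,0],"spin": -0.145},
  ],
)

```text
time: 8.2
tool_pos: [0.4208, -0.1253, 0.1691]
tool_rot: [0.26, 1.537, -0.313]
contact_force: [0.0, 0.7, 0.6]
opening: 0.0004
```

send_rows(
  motion=[
    {"hand": -1,"slide": [0,0,0],"spin": -0.145},
    {"hand": -1,"slide": [0,0,0],"spin": -0.145},
    {"hand": -1,"slide": [0,0,0],"spin": -0.12},
  ],
)

```text
time: 8.5
tool_pos: [0.4194, -0.1278, 0.1692]
tool_rot: [-0.182, 1.537, -0.33]
contact_force: [0.6, 0.7, 0.4]
opening: 0.0004
```

```bash
python3 - <<'E'
from h import *
s,M=st();print(s['qpos'])
for n in ("top","scene"):
    p=vision.read_camera(n);cv2.imwrite(f"pics/{n}3.png",p["pixels"][120:330,140:420].repeat(2,0).repeat(2,1));W=pts(p)
    for r in vision.cut_out(p,"yoyo"):
        q=W[r["mask"]];q=q[q[:,2]>.03]
        if len(q)>20: print(n,r["conf"],r["uv"],cv2.minEnclosingCircle(q[:,:2].astype(np.float32)),tocase(np.nanmedian(q,0)),np.median(q[:,2]))
E
```

```text
t 8.5 tcp [ 0.4194 -0.1278  0.1692] case [-0.1919 -0.0383] F [0.64 0.67 0.44] op 0.0004
[[0.032, 0.147, 0.989], [-0.011, 0.989, -0.147], [-0.999, -0.006, 0.034]]
tool y angle vs case x deg 94.63
[-0.47451995  0.22789089  1.8628375   0.00578919  1.0170609  -1.90048258]
top 0.74 [275.5, 283.2] ((0.36158543825149536, -0.0052161430940032005), 0.025422900915145874) [-0.27480828  0.07273521] 0.03973771393011338
top 0.5 [278.0, 235.7] ((0.5031352043151855, 0.0025448945816606283), 0.027608267962932587) [-0.14085592  0.10775284] 0.039125635626311994
scene 0.71 [227.4, 210.0] ((0.3664790093898773, -0.010669694282114506), 0.02726168930530548) [-0.26627494  0.06113697] 0.03661869918935834
scene 0.7 [268.7, 224.8] ((0.5354357957839966, -0.022020386531949043), 0.05880172550678253) [-0.12904149  0.10505961] 0.03717474085308714
```

View pics/top3.png

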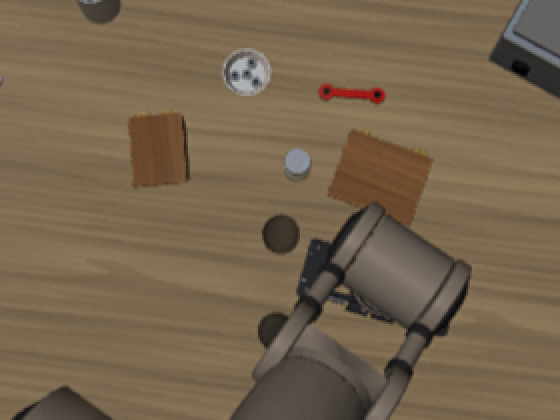

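View pics/scene3.png

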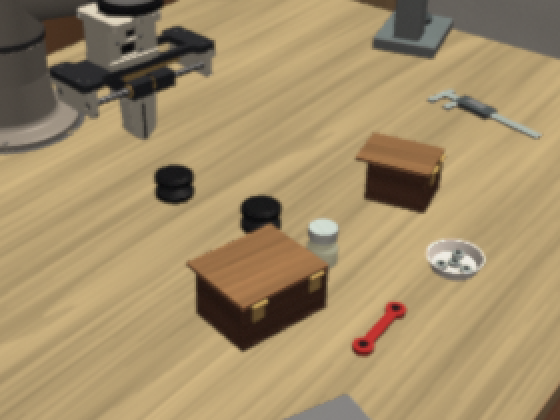

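send_rows(
  motion=[
    {"hand": -1,"slide": [0,0,0],"spin": 0.08},
    {"hand": -1,"slide": [0,18,40],"spin": 0},
    {"hand": -1,"slide": [0,18,40],"spin": 0},
    {"hand": -1,"slide": [40,0,0],"spin": 0},
    {"hand": -1,"slide": [40,0,0],"spin": 0},
    {"hand": -1,"slide": [40,0,0],"spin": 0},
    {"hand": -1,"slide": [0,0,0],"spin": 0},
  ],
)

```text
time: 9.4
tool_pos: [0.5146, -0.115, 0.0497]
tool_rot: [-0.072, 1.531, -0.337]
contact_force: [0.0, 0.9, 0.4]
opening: 0.0005
```

```bash
python3 - <<'E'
from h import *
s,M=st();print(s['qpos'])
p=vision.read_camera("scene");cv2.imwrite("pics/scene4.png",p["pixels"][120:330,140:420].repeat(2,0).repeat(2,1))
E
```

```text
t 9.4 tcp [ 0.5146 -0.115   0.0497] case [-0.1021 -0.0043] F [0.   0.89 0.39] op 0.0005
[[0.038, 0.262, 0.964], [-0.013, 0.965, -0.262], [-0.999, -0.003, 0.04]]
tool y angle vs case x deg 87.92
[-3.66024385e-01  5.38413553e-01  1.77111657e+00  1.61703004e-03
  7.91895152e-01 -1.67304739e+00]
```

View pics/scene4.png

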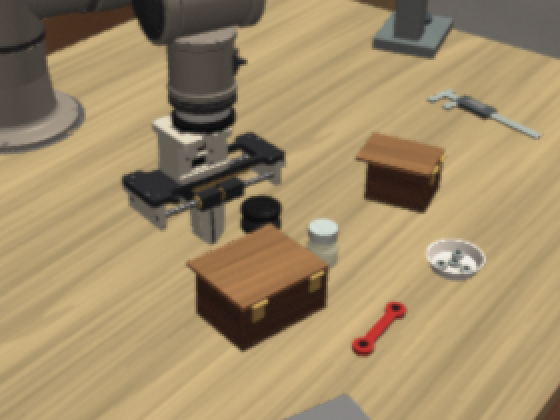

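send_rows(
  motion=[
    {"hand": -1,"slide": [5,4,14],"spin": -0.03},
    {"hand": -1,"slide": [0,0,8],"spin": 0},
    {"hand": -1,"slide": [0,0,3],"spin": 0},
    {"hand": -1,"slide": [0,0,0],"spin": 0},
  ],
)

```text
time: 9.85
tool_pos: [0.5407, -0.1185, 0.0545]
tool_rot: [-0.116, 1.529, -0.356]
contact_force: [0.2, 0.8, -0.0]
opening: 0.0006
```

send_rows(
  motion=[
    {"hand": -1,"slide": [0,0,2],"spin": 0},
  ],
)

```text
time: 9.95
tool_pos: [0.5409, -0.1185, 0.0556]
tool_rot: [-0.122, 1.532, -0.362]
contact_force: [-9.0, 2.5, 0.5]
opening: 0.0006
```

send_rows(
  motion=[
    {"hand": -1,"slide": [0,0,2],"spin": 0},
  ],
)

```text
time: 10.05
tool_pos: [0.5409, -0.1185, 0.0565]
tool_rot: [-0.131, 1.536, -0.372]
contact_force: [-8.0, 3.2, -0.1]
opening: 0.0007
```

send_rows(
  motion=[
    {"hand": -1,"slide": [0,0,2],"spin": 0},
  ],
)

```text
time: 10.15
tool_pos: [0.5409, -0.1185, 0.0572]
tool_rot: [-0.143, 1.541, -0.385]
contact_force: [-7.7, 1.6, -0.5]
opening: 0.0003
```

```bash
python3 - <<'E'
from h import *
s,M=st()
E
```

```text
t 10.15 tcp [ 0.5409 -0.1185  0.0572] case [-0.0757 -0.0017] F [-7.73  1.57 -0.5 ] op 0.0003
[[0.028, 0.24, 0.97], [-0.011, 0.971, -0.24], [-1.0, -0.004, 0.03]]
tool y angle vs case x deg 89.22
```

send_rows(
  motion=[
    {"hand": -1,"slide": [2,0,-6],"spin": 0},
    {"hand": -1,"slide": [12,0,0],"spin": 0},
    {"hand": -1,"slide": [8,0,0],"spin": 0},
    {"hand": -1,"slide": [1,0,2],"spin": 0},
  ],
)

```text
time: 10.55
tool_pos: [0.5402, -0.1192, 0.0367]
tool_rot: [-0.132, 1.531, -0.377]
contact_force: [0.1, -0.1, 0.1]
opening: 0.0005
```

```bash
python3 - <<'E'
from h import *
s,M=st()
E
```

```text
t 10.55 tcp [ 0.5402 -0.1192  0.0367] case [-0.0762 -0.0026] F [ 0.11 -0.1   0.06] op 0.0005
[[0.037, 0.242, 0.969], [-0.015, 0.97, -0.242], [-0.999, -0.005, 0.04]]
tool y angle vs case x deg 89.07
```

send_rows(
  motion=[
    {"hand": -1,"slide": [1,0,2],"spin": 0},
    {"hand": -1,"slide": [-3,0,2],"spin": 0},
    {"hand": -1,"slide": [-4,0,2],"spin": 0},
  ],
)

```text
time: 10.85
tool_pos: [0.5409, -0.1193, 0.0404]
tool_rot: [-0.187, 1.545, -0.432]
contact_force: [-5.5, 1.0, -0.8]
opening: 0.0007
```

```bash
python3 - <<'E'
from h import *
s,M=st()
p=vision.read_camera("scene");cv2.imwrite("pics/scene5.png",cv2.resize(p["pixels"][190:310,200:360],None,fx=5,fy=5))
W=pts(p)
for r in vision.cut_out(p,"wide_case_lid")[:1]:
    q=W[r["mask"]];q=q[np.isfinite(q).all(1)&(q[:,2]>.05)]
    c=(q[:,:2]-C)@np.stack([ax,ay],1)
    for a in np.arange(-.06,.045,.015):
        k=abs(c[:,0]-a)<.0075; print(round(a,3),k.sum(),np.median(q[k,2]).round(4) if k.any() else None)
E
```

```text
t 10.85 tcp [ 0.5409 -0.1193  0.0404] case [-0.0755 -0.0025] F [-5.48  0.95 -0.75] op 0.0007
[[0.024, 0.242, 0.97], [-0.011, 0.97, -0.242], [-1.0, -0.005, 0.026]]
tool y angle vs case x deg 89.11
```

View pics/scene5.png

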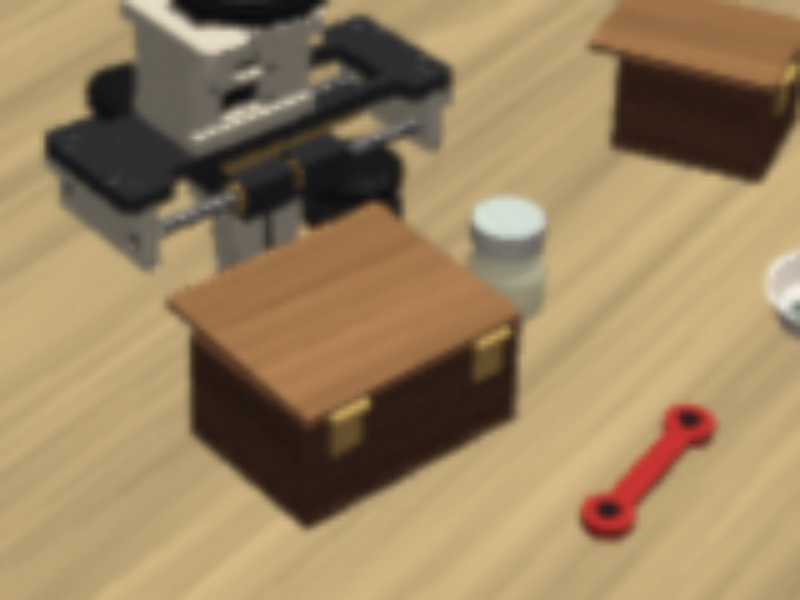

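```bash
cat >> h.py <<'E'
def lid(W):
    c=(W[...,:2]-C)@np.stack([ax,ay],1)
    k=(abs(c[...,1])<.055)&(c[...,0]>-.055)&(c[...,0]<.03)&(W[...,2]>.057)&(W[...,2]<.1)
    x=c[...,0][k]-.045;z=W[...,2][k]
    A=np.stack([x,np.ones_like(x)],1);f=np.linalg.lstsq(A,z,rcond=None)[0]
    print('lid slope',-f[0].round(4),'z at hinge',f[1].round(4),'n',k.sum())
E
python3 - <<'E'
from h import *
lid(np.load("scene0.npy"))
for i in range(1):
    p=vision.read_camera("scene");lid(pts(p))
s,M=st()
E
```

```text
lid slope -0.0025 z at hinge 0.0639 n 1001
lid slope 0.0499 z at hinge 0.0638 n 1061
t 11.0 tcp [ 0.541  -0.1193  0.0406] case [-0.0754 -0.0025] F [-5.68  0.06 -0.29] op 0.0006
[[0.024, 0.242, 0.97], [-0.011, 0.97, -0.242], [-1.0, -0.005, 0.026]]
tool y angle vs case x deg 89.11
```

send_rows(
  motion=[
    {"hand": -1,"slide": [-6,0,2.5],"spin": 0},
    {"hand": -1,"slide": [-7,0,2.5],"spin": 0},
    {"hand": -1,"slide": [-7,0,3],"spin": 0},
  ],
)

```text
time: 11.3
tool_pos: [0.5431, -0.1198, 0.0587]
tool_rot: [-0.398, 1.559, -0.641]
contact_force: [-6.7, 0.8, 1.0]
opening: 0.0006
```

```bash
python3 - <<'E'
from h import *
p=vision.read_camera("scene");lid(pts(p))
s,M=st()
E
```

```text
lid slope 0.2168 z at hinge 0.064 n 1237
t 11.35 tcp [ 0.5435 -0.1199  0.0598] case [-0.0728 -0.0025] F [-9.05  0.85  3.14] op 0.0005
[[0.01, 0.241, 0.97], [-0.007, 0.97, -0.241], [-1.0, -0.005, 0.011]]
tool y angle vs case x deg 89.15
```

send_rows(
  motion=[
    {"hand": -1,"slide": [-7,0,3.5],"spin": 0},
    {"hand": -1,"slide": [-7,0,4],"spin": 0},
    {"hand": -1,"slide": [-7,0,4.5],"spin": 0},
  ],
)

```text
time: 11.65
tool_pos: [0.55, -0.1214, 0.0802]
tool_rot: [-2.19, 1.565, -2.433]
contact_force: [-7.2, 0.6, 3.0]
opening: 0.0006
```

```bash
cat >> h.py <<'E'
def lid2(W):
    # free-angle fit: points on the board, polar angle about hinge from top surface
    c=(W[...,:2]-C)@np.stack([ax,ay],1)
    k=(abs(c[...,1])<.055)&(c[...,0]>-.058)&(c[...,0]<.12)&(W[...,2]>.072)&(W[...,2]<.19)
    dx=c[...,0][k]-.045; dz=W[...,2][k]-.06
    rr=np.hypot(dx,dz); a=np.arctan2(dz,-dx); g=(rr>.04)&(rr<.112)
    print('polar angle pct',np.percentile(a[g],[5,25,50,75,95]).round(2),g.sum())
E
python3 - <<'E'
from h import *
p=vision.read_camera("scene");W=pts(p);lid2(W)
cv2.imwrite("pics/scene6.png",cv2.resize(p["pixels"][150:310,180:380],None,fx=4,fy=3.7))
s,M=st()
E
```

```text
polar angle pct [0.44 0.46 0.48 0.5  0.54] 1101
t 11.7 tcp [ 0.5508 -0.1216  0.0815] case [-0.0654 -0.0025] F [-10.73   2.09   6.36] op 0.0007
[[-0.003, 0.24, 0.971], [-0.004, 0.971, -0.24], [-1.0, -0.005, -0.002]]
tool y angle vs case x deg 89.19
```

View pics/scene6.png

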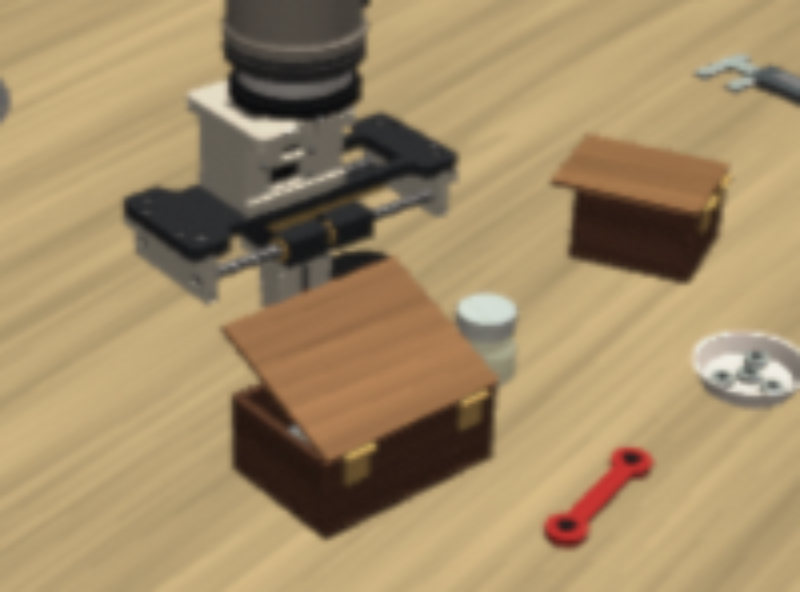

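send_rows(
  motion=[
    {"hand": -1,"slide": [-9,0,3],"spin": 0},
    {"hand": -1,"slide": [-9,0,4.5],"spin": 0},
    {"hand": -1,"slide": [-8,0,5],"spin": 0},
  ],
)

```text
time: 12.0
tool_pos: [0.5637, -0.1246, 0.1086]
tool_rot: [-2.116, 1.566, -2.359]
contact_force: [0.3, 0.5, -0.1]
opening: 0.0005
```

```bash
python3 - <<'E'
from h import *
p=vision.read_camera("scene");W=pts(p);lid2(W)
s,M=st()
E
```

```text
polar angle pct [0.69 0.72 0.74 0.76 0.8 ] 1201
t 12.05 tcp [ 0.5653 -0.1252  0.1102] case [-0.0504 -0.0026] F [-0.2   0.96  1.69] op 0.0005
[[-0.0, 0.241, 0.971], [-0.005, 0.971, -0.241], [-1.0, -0.005, 0.001]]
tool y angle vs case x deg 89.17
```

send_rows(
  motion=[
    {"hand": -1,"slide": [-6,0,6],"spin": 0},
    {"hand": -1,"slide": [-6,0,7],"spin": 0},
    {"hand": -1,"slide": [-5,0,7],"spin": 0},
    {"hand": -1,"slide": [-4,0,7],"spin": 0},
  ],
)

```text
time: 12.45
tool_pos: [0.5935, -0.1319, 0.1331]
tool_rot: [-1.192, 1.566, -1.435]
contact_force: [-0.8, -0.8, 0.1]
opening: 0.0005
```

```bash
python3 - <<'E'
from h import *
p=vision.read_camera("scene");W=pts(p);lid2(W)
s,M=st();print(tocase(s['tool_pos'])[0]+.0127, 'lip z if touching', .06+np.sqrt(.108**2-(tocase(s['tool_pos'])[0]+.0127-.045)**2))
E
```

```text
polar angle pct [1.07 1.1  1.12 1.14 1.18] 1233
t 12.5 tcp [ 0.5948 -0.1323  0.1338] case [-0.02   -0.0029] F [0.46 0.34 0.53] op 0.0006
[[0.003, 0.241, 0.971], [-0.006, 0.971, -0.241], [-1.0, -0.005, 0.004]]
tool y angle vs case x deg 89.17
-0.007304945069415699 lip z if touching 0.15448911430046006
```

send_rows(
  motion=[
    {"hand": -1,"slide": [-4,0,8],"spin": 0},
    {"hand": -1,"slide": [-3,0,8],"spin": 0},
    {"hand": -1,"slide": [-2,0,8],"spin": 0},
    {"hand": -1,"slide": [0,0,8],"spin": 0},
    {"hand": -1,"slide": [0,0,8],"spin": 0},
    {"hand": -1,"slide": [0,0,8],"spin": 0},
  ],
)

```text
time: 13.1
tool_pos: [0.6443, -0.1446, 0.1424]
tool_rot: [-0.993, 1.565, -1.237]
contact_force: [0.4, -0.3, -0.0]
opening: 0.0008
```

```bash
python3 - <<'E'
from h import *
p=vision.read_camera("scene");W=pts(p);lid2(W)
cv2.imwrite("pics/scene7.png",cv2.resize(p["pixels"][150:310,180:380],None,fx=4,fy=3.7))
s,M=st()
E
```

```text
polar angle pct [1.56 1.62 1.63 1.66 1.7 ] 1063
t 13.15 tcp [ 0.6453 -0.145   0.1423] case [ 0.032  -0.0038] F [-1.17  0.41 -0.49] op 0.0001
[[0.003, 0.241, 0.971], [-0.006, 0.971, -0.241], [-1.0, -0.005, 0.004]]
tool y angle vs case x deg 89.16
```

View pics/scene7.png

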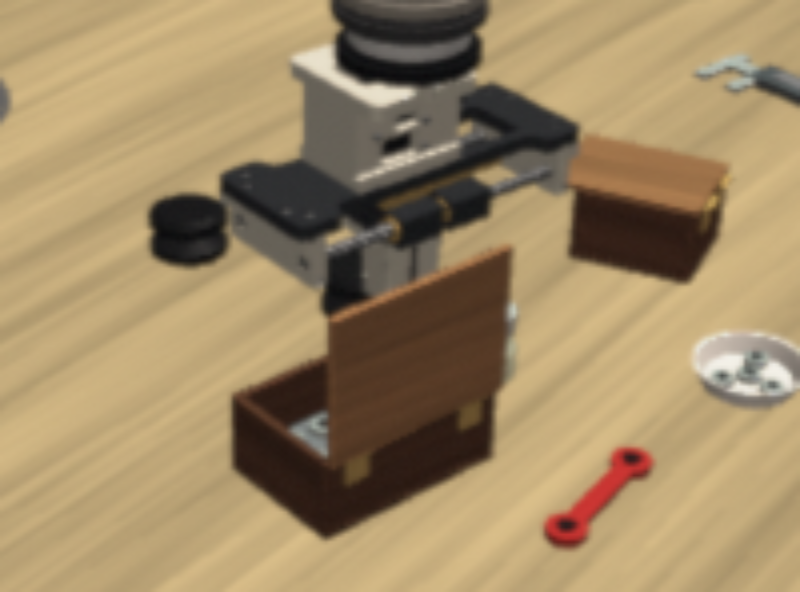

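Scene view: the lid is about upright, with its top edge running from (330,320) to (510,250), and the fingers are still behind it on the robot side. I'll push on slowly.

send_rows(
  motion=[
    {"hand": -1,"slide": [0,0,6],"spin": 0},
    {"hand": -1,"slide": [0,0,6],"spin": 0},
    {"hand": -1,"slide": [0,0,6],"spin": 0},
    {"hand": -1,"slide": [0,0,4],"spin": 0},
    {"hand": -1,"slide": [0,0,0],"spin": 0},
  ],
)

```text
time: 13.65
tool_pos: [0.6686, -0.1507, 0.1415]
tool_rot: [-0.997, 1.565, -1.241]
contact_force: [0.5, 0.2, -0.5]
opening: 0.0005
```

```bash
python3 - <<'E'
from h import *
p=vision.read_camera("scene");W=pts(p);lid2(W)
cv2.imwrite("pics/scene8.png",cv2.resize(p["pixels"][150:310,180:380],None,fx=4,fy=3.7))
s,M=st()
E
```

```text
polar angle pct [1.74 2.02 2.07 2.09 2.14] 709
t 13.7 tcp [ 0.6683 -0.1506  0.1415] case [ 0.0556 -0.0041] F [-0.55 -0.05  0.33] op 0.0004
[[0.001, 0.241, 0.971], [-0.005, 0.971, -0.241], [-1.0, -0.005, 0.003]]
tool y angle vs case x deg 89.16
```

View pics/scene8.png

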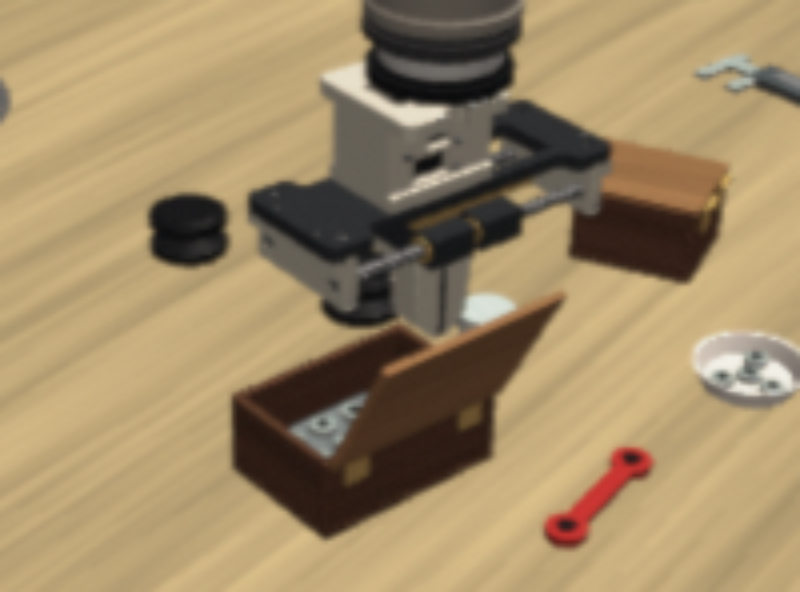

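The lid lies back on its stop, with its edge running from (385,370) to (565,295). I'll back away towards the robot and upward, well clear of it.

send_rows(
  motion=[
    {"hand": -1,"slide": [0,0,-15],"spin": 0},
    {"hand": -1,"slide": [-30,0,-20],"spin": 0},
    {"hand": -1,"slide": [-40,0,-20],"spin": 0},
    {"hand": -1,"slide": [-30,0,-35],"spin": 0},
    {"hand": -1,"slide": [0,-10,-45],"spin": 0},
    {"hand": -1,"slide": [0,-10,-45],"spin": 0},
    {"hand": -1,"slide": [0,0,0],"spin": 0},
    {"hand": -1,"slide": [0,0,0],"spin": 0},
  ],
)

```text
time: 14.5
tool_pos: [0.4794, -0.1238, 0.2437]
tool_rot: [-1.624, 1.566, -1.867]
contact_force: [-0.5, 0.4, 0.6]
opening: 0.0001
```

```bash
python3 - <<'E'
from h import *
for n in ("top","scene"):
    p=vision.read_camera(n);W=pts(p);lid2(W)
    cv2.imwrite(f"pics/{n}9.png",p["pixels"]);W0=np.load(n+"0.npy")
    for t in["yoyo","jar_centre","wrench_centre","dish_centre","screwdriver_grip","caliper_centre","narrow_case"]:
        for r in vision.cut_out(p,t)[:2]:
            q=W[r["mask"]];print(n,t,round(r["conf"],2),np.round(r["uv"]),np.nanmedian(q,0).round(3),tocase(np.nanmedian(q,0)).round(3))
s,M=st()
E
```

```text
polar angle pct [1.9  1.94 1.96 1.97 2.  ] 636
top yoyo 0.57 [278. 238.] [0.501 0.003 0.039] [-0.142  0.107]
top jar_centre 0.62 [292. 203.] [ 0.606 -0.01   0.053] [-0.037  0.119]
top jar_centre 0.17 [280. 238.] [0.502 0.003 0.039] [-0.141  0.108]
top wrench_centre 0.56 [310. 165.] [ 0.741 -0.055  0.007] [0.105 0.106]
top dish_centre 0.68 [263. 158.] [0.755 0.091 0.008] [0.086 0.251]
top screwdriver_grip 0.76 [454. 241.] [ 0.557 -0.513  0.022] [ 0.029 -0.382]
top caliper_centre 0.8 [125. 195.] [0.57  0.497 0.01 ] [-0.187  0.604]
top narrow_case 0.71 [218. 196.] [0.6   0.2   0.065] [-0.09   0.322]
polar angle pct [2.02 2.06 2.08 2.1  2.14] 542
scene yoyo 0.68 [270. 227.] [ 0.517 -0.008  0.033] [-0.124  0.1  ]
scene jar_centre 0.65 [299. 236.] [ 0.613 -0.011  0.053] [-0.03  0.12]
scene wrench_centre 0.75 [329. 283.] [ 0.749 -0.084  0.005] [0.12  0.079]
scene dish_centre 0.92 [367. 247.] [0.756 0.097 0.008] [0.085 0.257]
scene screwdriver_grip 0.63 [131. 360.] [ 0.576 -0.514  0.018] [ 0.048 -0.379]
scene caliper_centre 0.85 [382. 173.] [0.591 0.493 0.007] [-0.166  0.606]
scene narrow_case 0.89 [343. 206.] [0.618 0.174 0.054] [-0.067  0.301]
t 15.3 tcp [ 0.4799 -0.1238  0.2427] case [-0.1339 -0.0207] F [ 0.1  -0.71  0.87] op 0.0005
[[-0.003, 0.24, 0.971], [-0.004, 0.971, -0.24], [-1.0, -0.005, -0.002]]
tool y angle vs case x deg 89.22
```

View pics/scene9.png

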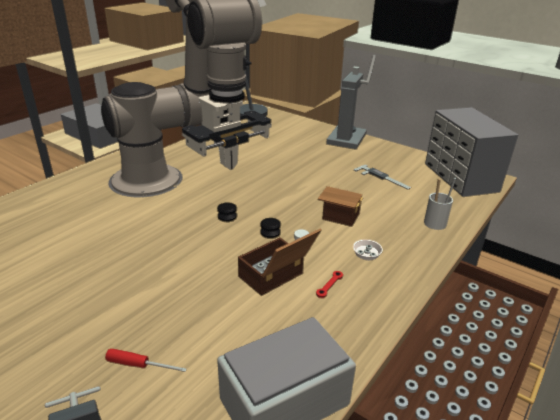

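View pics/top9.png

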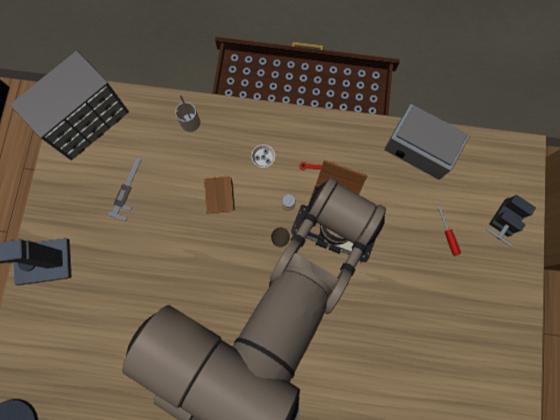

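```bash
python3 -c "
from cell import job
print(job.hand_in())"
```

```text
the job is handed in; nothing more can be done
None
```

I pushed the yo-yo clear of the wide case and opened the wide lid past upright onto its stop. I handed the job in at about 15 s of the 54 s; no verdict is reported.

**Yo-yo:** I set two half-open fingers as a cradle and slid it flat to the left. The last checks put its centre 100–108 mm left of the wide case's middle line (88 mm needed), with its top at about the starting height, so it lies flat.

**Lid:** The tool stayed vertical, so I raised the lid with the closed fingertips by friction against its front lip. I then pushed it over, and it dropped back on its own. The horizontal force read at most about 11 N. The contact readings come only at the end of each move, so a short peak in between would not show.

**Last checks:**
- **Lid angle:** my rough image fit read 1.96 rad from the top camera and 2.08 rad from the scene camera. Both agree with the 2.0 rad stop.
- **Narrow case:** its lid is shut.
- **Bystanders:** the jar, dish, caliper and screwdriver match their starting places within measurement noise.
- **Disagreement:** the top view put the wrench's visible middle about 27 mm off. The open lid hides part of it there, and the unobstructed scene view shows it unmoved.
- **Arm:** it ended clear of everything, with about zero contact force.

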